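# Unclip the battery cover of the practice-table control box

## Task

The control box screwed to the practice table needs new batteries. Press the cover's snap tab inward, just as far as it needs to let go, ease that end of the cover up, take the cover off without forcing anything, and lay it down gently in the white sorting tray, outside face up. Leave the models and the spare battery as they are.

Things in the scene. Friction and masses are not known exactly. Their poses are not given: they have to be found in the camera images.
- box: Grey plastic control box screwed to the table, 170 x 90 x 46 mm (its x, y, z), screw ears at its long sides. Origin: centre of its underside, z up. Battery opening in its flat top: x -46 to +46, y -33 to +33 mm. The top skin, 4 mm thick, forms at x = -46 and +46 the lips that hold the cover down. The top beyond x = -46 (tab end) is flat and free for 39 mm.
- cover: Loose battery cover, about 80 g, clipped in the box's opening, axes along the box's. Origin: middle of its plate's underside, 42 mm above the box's origin when closed. Plate: x -45 to +45, y -32 to +32, z 0 to 4 mm, flush with the box's top. Held at its -x end by the snap tab, at its +x end by two tongues. Cracks if forced against the box with more than 40 N.
- cover_tab (a point): Nominal middle of the outer face of the tab's thumb piece, at (-46, 0, +17) mm in the cover. The thumb piece (20 mm wide in y) stands out of the box up to z = 20 mm in the cover, overhanging slightly outward. It is bent with use: its real face stands up to 4 mm further in or out (x) than this point, differently each time; find it by touch.
- snap_tab: The cover's flexing U-shaped tab with its thumb piece. Origin: the root of its arm, at (-42.5, 0, -18) mm in the cover, about whose y it swings. Its hook reaches 3 mm under the lip. Pressed inward (cover's +x) near the top it frees the hook after 5 to 7 mm, at about 7 to 9 N; solid stop at about 8 mm, 9 to 10 N. Let go, it springs back. It cracks if pressed with more than 15 N.
- box_lip (a point): Top edge of the lip at the tab end, at (-46, 0, 46) mm in the box. Hooked, the tab end can rise about 2 mm only. Freed, it can be eased up by the fingertip that still presses the thumb piece inward (friction carries it). Once it is over 12 mm up and the tab is let go, the hook rests on the lip and the cover stays ajar by itself.
- cover_crown (a point): Middle of the top face of the cover's raised crown, at (8, 0, 17) mm in the cover. The crown has straight ribbed sides to hold it by: x -22 to +38, y -22 to +22 (44 mm across), z 4 to 17 mm in the cover.
- cover_tongues (a point): Between the tips of the cover's two rigid tongues, at (49.5, 0, -3) mm in the cover. They reach 3.5 mm under the box's lip at the +x end, so that end cannot rise straight up: with the tab end raised by 8 to 20 degrees about this end, draw the cover out towards its -x (tab) side by 6 mm or more, then up.
- tray: White open sorting tray fixed on the table, 200 x 160 x 20 mm (its x, y, z) outside, walls and floor 4 mm. Origin: centre of its underside. In it, outside face up, the cover rests on its tab's bend (the lowest part, 19 mm under the plate's underside) and its tongues, leaning about 10 degrees, its origin about 16 mm above the table.
- gate: Brick-built gate model, two grey uprights on a sand-coloured base joined by a bar, 60 x 90 x 110 mm, loose. Origin: centre of its underside. To be left alone.
- rover: Brick-built four-wheeled rover model, 108 x 68 x 62 mm, loose. Origin: on the table under its middle. To be left alone.
- cell: Spare AA battery standing upright, 14 mm diameter, 51 mm tall, loose. Origin: centre of its underside. To be left alone.
There are look-alikes about, which are no part of the job. What is shaped like the cover but green is not meant.

How it is judged:
On the way, in this order (a step that is already met when the one before it is completed fails the run):
1. the tab is released and the tab end of the cover stands or is held at least 6 mm above its closed height, the other end still in the box (z of cover_tab in the frame of box above 0.065 m and z of cover in the frame of box below 0.065 m), for 0.2 s.
2. the cover is lifted clear of the box (z of cover in the frame of box above 0.075 m), for 0.1 s.
At the end, for the whole second after the job is handed in: the cover lies at rest on the tray's floor, outside face up (leaning less than 0.3 rad; it leans about 0.17 by itself), its middle within 55 mm (x) and 45 mm (y) of the tray's middle and lower than 26 mm above the table (x of cover in the frame of tray between -0.055 and 0.055 m and y of cover in the frame of tray between -0.045 and 0.045 m and height (world z) of cover below 0.026 m and angle between cover's own z axis and vertical below 0.3 rad and linear speed of cover below 0.02 m/s and contact force between cover and tray above 0.1 N); the robot touches nothing.
It fails at once if the fingers press the snap tab with more than 15 N: it cracks (contact force between the fingers and snap_tab above 15 N).
It fails at once if the cover is forced against the box with more than 40 N (contact force between cover and box above 40 N).
It fails at once if the cover is dropped: it falls faster than 0.6 m/s with no finger on it (linear speed of cover above 0.6 m/s and contact force between the fingers and cover below 0.05 N).
It fails at once if the gate, the rover or the spare battery is moved by more than 20 mm (distance of any of gate, rover, cell from where it was at the start of the episode above 0.02 m).
It also fails if it takes over 70 s, if anything falls off the work surface, if the arm or the gripper's body presses on something with over 40 N, if the wrist force passes 120 N, or if a joint passes its speed limit or range.

## Robot

A 7-joint arm with a two-finger parallel gripper is mounted at the origin on the work surface. World frame = base frame: x ahead of the robot, y to its left, z up, the work surface at z = 0. Lengths are in m, angles in rad, forces in N, time in s.
With the tool pointing down it reaches from about 0.425 to 0.875 m from the base axis. Payload 4.7 kg.
Tool frame: the origin (TCP) lies on the centre line of the jaws, within the pads' length; the fingertips stand 14 mm ahead of it and the grasp point (between the pads) lies 5 mm behind it; z points along the fingers, y is the direction in which the jaws open and shut (so a half turn about z gives the same grasp; the last joint's range is limited). The gripper opens to 87 mm and grips with 3 to 60 N. Pads are 19 mm wide; open, the fingers measure 117 mm over their backs; the gripper's body (75 mm by 190 mm) begins 51 mm behind the grasp point.
Start: joints at [1.353, 0.321, -0.07, 1.45, 0.023, 1.371, -0.057], TCP at [0.149, -0.633, 0.237] pointing down, gripper open.
Joint ranges: [-2.86, 2.86], [-0.3, 2.09], [-1.38, 1.24], [0.06, 2.45], [-1.56, 4.7], [0.09, 2.05], [-2.69, 2.69]. Speed limits (rad/s): [2.57, 2.57, 3.14, 3.14, 3.14, 3.14, 3.14].

## Interface

Orientations are given as a rotation vector (axis times angle).
In Python, from bench import ctrl, optics, models gives the robot as it stands. The module is installed in compiled form; this text tells all that it offers.
- The arm moves only by the tool arm_command, never from a script. Its argument "motion" is a list of rows, each a list of 3 entries, a list of its own where there are three numbers: the shift along the tool's x, y, z in mm, then the turn, a rotation vector about the tool's x, y, z in degrees, then the closure, from 0 (fully open) to 1 (shut). In form: [[[x, y, z], [ax, ay, az], claw], ...]. A call has 1 to 8 rows; each row shifts and turns the commanded pose from where the row before left it, along the tool's axes as they then stand; what a row does not reach is not made up. A row lasts 1/12 s, in which the tool goes at most 41.7 mm and 7.16 degrees, less where a joint would pass 70% of its speed; a pose out of reach is approached as far as the arm can. A call with a gripper value outside its range is refused whole. The fingers move at their own pace and stop on an object; "force" is the grip in N (left out, the last holds). Time passes only in rows, so rows that do not move let the fingers close. It gives the time, the measured TCP pose, the force and the opening at its end, in the units of the state.
- ctrl.get_state(): the state, without advancing time (a new reading comes with each control period).
- optics.get_image(name): name is "scene" or "top" or "wrist"; returns (picture, depth): 480x640x3 uint8, blue, green, red; 480x640 float32, m along the optical axis (not along the pixel's ray), 0 where there is no reading.
- optics.camera_model(name): a dict with "fovy" (degrees; the focal length in pixels is half the picture's height over the tangent of half this angle, whatever the lens; pixels are square), "cx", "cy" (the principal point, pixels), "rvec" (rotation vector, rad) and "tvec" (3), from world to camera coordinates, as OpenCV has them; the wrist camera has in their place "mount" (4x4, takes a point from camera to tool coordinates, whose origin is the TCP and whose axes are the flange's). Camera axes: x right, y down, z forward; pixel columns grow to the right and rows downward; lengths in m; the calibration is good to about 2 mm. A picture is of the moment at which its call begins: read the wrist's pose just before it. camera_model takes no time and is no camera call.
- ctrl.close_job(): hands the job in, once; it reports no verdict.
Trained networks look in the newest picture that a camera, given by its name, has taken for a name from the list of things; names that differ only in an ending like _2 or _b are one class to them, and where a whole thing is asked for, a point or a joint stands for the part that bears it (a point fixed in the world has none). Each returns a list of dicts, best first, with "conf" (0 to 1); they miss things now and then, are a little off and sometimes report something else, mostly with a low value. They report only what shows in the picture. A call takes as long as a camera call. They do not tell look-alikes from the thing itself.
- models.search_frame(camera, target): "location" ([x, y, z] in m, in the coordinates of the camera as it stood for that picture, good to about 4 mm: the middle of the surface that is visible of it).
- models.silhouettes(camera, target): "pixels" (480x640 bool, what is visible of it).
The state is a dict: "time": time; "joint_positions": joint angles; "qd": joint speeds; "joint_torque": joint torques, N m; "position": TCP position; "tool_rot": TCP orientation; "ft_force": force on the tool from outside, world axes, zero at the start; "torque": the same for the moment, N m; "grip_width": opening from 0.0 (shut) to 1.0 (fully open).
Only numpy, scipy, OpenCV 4.12 (cv2) and the standard library are available. Lean on these libraries where they do the work, as an engineer would, in place of code of your own. Each camera call takes 0.05 s, during which the arm holds its last target.

## Working session

There is one attempt and no reset: what is moved stays moved. The work goes in short steps, Python scripts to look and compute and a tool call to move; the robot and the scene stay as the last step left them, time stands still between calls to the robot, and variables do not carry over. Pictures are saved under pics/ and viewed, and the job is handed in when it is done.

Besides the shell and the picture viewer there is one more tool, called after "Request:" as name(argument=value, ...), one argument or row to a line, values as JSON. arm_command: Moves the arm, as the interface text tells. Its arguments: {"type":"object","properties":{"motion":{"type":"array","items":{"type":"array"}},"force":{"type":"number"}},"required":["motion"]}

```bash
mkdir -p pics; ls; cat > h.py <<'E'
import numpy as np, cv2
from scipy.spatial.transform import Rotation as R
from bench import ctrl, optics, models
def cam(name, st=None):
    m=optics.camera_model(name); f=240/np.tan(np.radians(m["fovy"]/2))
    if "mount" in m:
        st=st or ctrl.get_state()
        T=np.eye(4);T[:3,:3]=R.from_rotvec(st["tool_rot"]).as_matrix();T[:3,3]=st["position"]
        return f,m["cx"],m["cy"],T@np.array(m["mount"])
    T=np.eye(4);T[:3,:3]=R.from_rotvec(np.ravel(m["rvec"])).as_matrix();T[:3,3]=np.ravel(m["tvec"])
    return f,m["cx"],m["cy"],np.linalg.inv(T)
def cloud(d,c):
    f,cx,cy,T=c; v,u=np.mgrid[:480,:640]
    P=np.stack([(u-cx)/f*d,(v-cy)/f*d,d],-1)
    W=P@T[:3,:3].T+T[:3,3]; W[d<=0]=np.nan
    return W
def proj(p,c):
    f,cx,cy,T=c; q=np.linalg.inv(T)@np.append(p,1); return q[0]/q[2]*f+cx,q[1]/q[2]*f+cy
E
python3 - <<'E'
from h import *
print({k:np.round(v,3) for k,v in ctrl.get_state().items()})
for n in ["scene","top","wrist"]:
    c=cam(n); im,d=optics.get_image(n); cv2.imwrite(f"pics/{n}0.png",im); np.savez(f"{n}0.npz",im=im,d=d,T=c[3],k=c[:3]); print(n,c[:3],np.round(c[3],3).tolist(), optics.camera_model(n).keys())
E
```

```text
pics
{'time': np.float64(0.0), 'joint_positions': array([ 1.353,  0.322, -0.07 ,  1.452,  0.023,  1.371, -0.057]), 'qd': array([-0.001, -0.   ,  0.001,  0.001, -0.001,  0.   , -0.   ]), 'joint_torque': array([-0.0000e+00, -4.9129e+01, -4.0500e-01, -3.1252e+01, -6.4000e-02,
        4.4000e-02,  0.0000e+00]), 'position': array([ 0.149, -0.632,  0.235]), 'tool_rot': array([-3.119, -0.363,  0.   ]), 'ft_force': array([-1.093,  0.336,  0.393]), 'torque': array([-0.051,  0.025,  0.042]), 'grip_width': np.float64(0.997)}
scene (np.float64(438.463988385358), 320.5130549287978, 241.71780202379142) [[-0.831, 0.402, -0.384, 0.948], [0.556, 0.614, -0.56, 0.514], [0.01, -0.679, -0.734, 0.739], [0.0, 0.0, 0.0, 1.0]] dict_keys(['fovy', 'cx', 'cy', 'rvec', 'tvec'])
top (np.float64(454.5661253825475), 315.94665675264014, 237.6061636221698) [[0.012, -0.992, 0.123, 0.487], [-1.0, -0.012, -0.003, -0.0], [0.005, -0.123, -0.992, 1.128], [0.0, 0.0, 0.0, 1.0]] dict_keys(['fovy', 'cx', 'cy', 'rvec', 'tvec'])
wrist (np.float64(367.66636851902774), 327.09004969189414, 237.45416411483154) [[0.23, -0.935, -0.272, 0.223], [-0.973, -0.221, -0.062, -0.616], [-0.002, 0.279, -0.96, 0.383], [0.0, 0.0, 0.0, 1.0]] dict_keys(['fovy', 'cx', 'cy', 'mount'])
```

View pics/scene0.png

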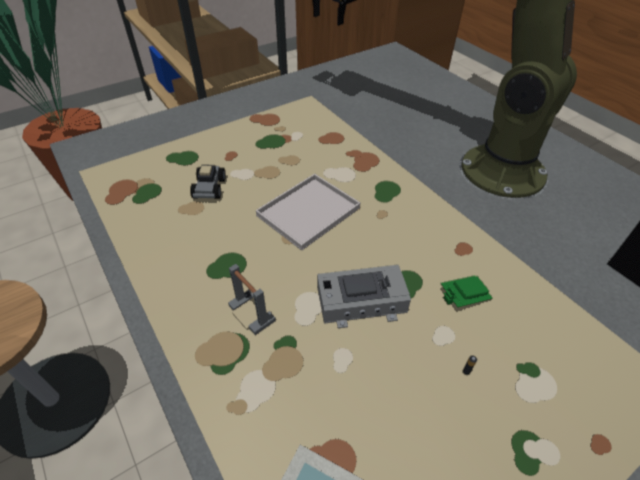

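View pics/top0.png

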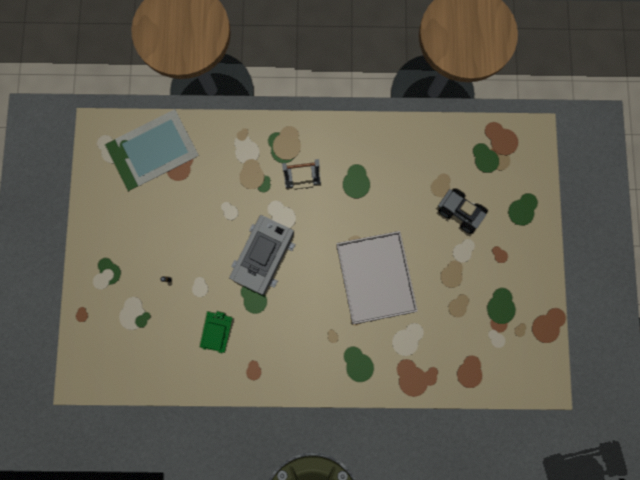

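View pics/wrist0.png

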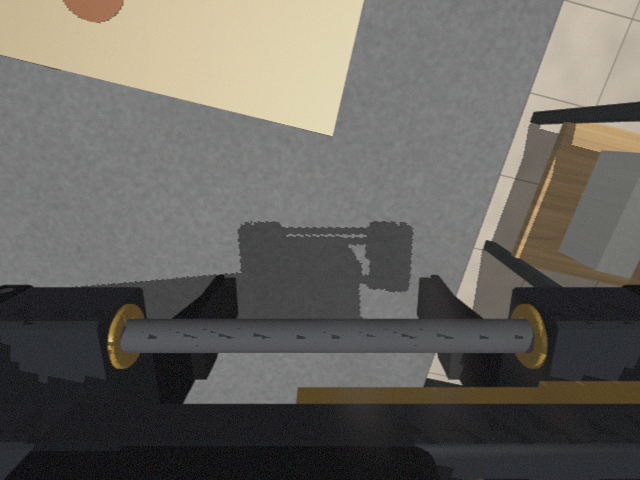

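Box at top-view (263,255), tray at (376,278), green look-alike at (216,332), gate (302,175), cell (166,280), rover (463,212). Zooming in to find the tab end.

```bash
python3 - <<'E'
from h import *
a=np.load("top0.npz"); im,d=a["im"],a["d"]; c=(*a["k"],a["T"]); W=cloud(d,c)
b=np.load("scene0.npz"); 
x=cv2.resize(im[205:305,220:310],None,fx=6,fy=6,interpolation=cv2.INTER_CUBIC)
y=cv2.resize(b["im"][250:340,300:430],None,fx=5,fy=5,interpolation=cv2.INTER_CUBIC)
cv2.imwrite("pics/tz.png",x);cv2.imwrite("pics/sz.png",y)
for nm,(u0,u1,v0,v1),zlo in [("box",(220,310,205,305),.035),("tray",(325,425,225,330),.012)]:
    w=W[v0:v1,u0:u1].reshape(-1,3); w=w[(w[:,2]>zlo)&(w[:,2]<.08)]
    r=cv2.minAreaRect((w[:,:2]*1000).astype(np.float32)); print(nm,len(w),r,np.nanpercentile(w[:,2],[5,50,95]))
Wz=W[205:305,220:310]
cv2.imwrite("pics/th.png",cv2.resize(np.clip(np.nan_to_num(Wz[...,2])*3500,0,255).astype(np.uint8),None,fx=6,fy=6,interpolation=0))
E
```

```text
box 2658 ((581.8923950195312, 128.35133361816406), (90.7716293334961, 169.8065185546875), 65.39740753173828) [0.0422631  0.04618597 0.05941596]
tray 560 ((531.3001098632812, -150.82272338867188), (200.1068878173828, 160.66268920898438), 11.62106990814209) [0.01378779 0.01912778 0.02275971]
```

View pics/tz.png

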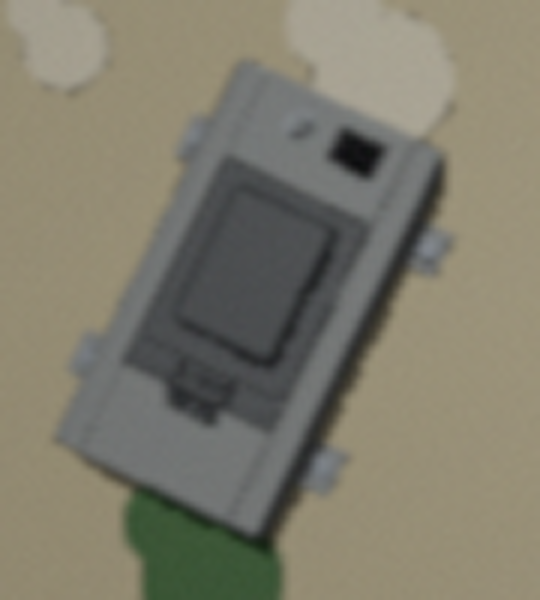

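View pics/sz.png

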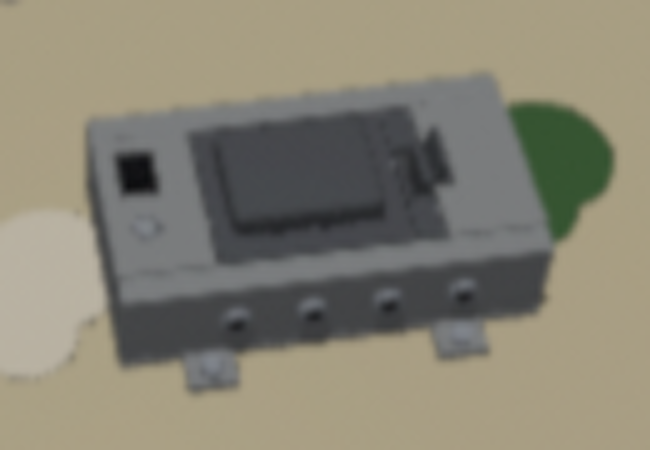

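View pics/th.png

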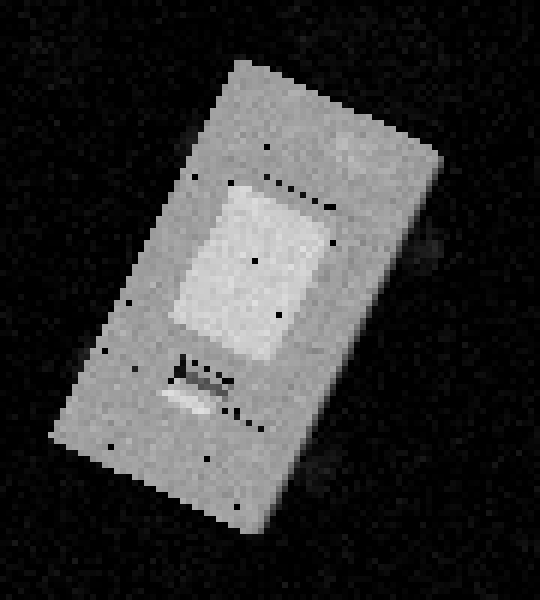

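```bash
cat >> h.py <<'E'
BOX=np.array([.582,.1285]); YAW=np.radians(-24.6)
def tobox(p):
    c,s=np.cos(YAW),np.sin(YAW); q=np.array(p)[...,:2]-BOX
    return np.stack([q[...,0]*c+q[...,1]*s,-q[...,0]*s+q[...,1]*c],-1)
def frombox(x,y): 
    c,s=np.cos(YAW),np.sin(YAW); return BOX+np.array([x*c-y*s,x*s+y*c])
def Rdown(yaw): # tool x at yaw, z down
    c,s=np.cos(yaw),np.sin(yaw); return np.array([[c,s,0],[s,-c,0],[0,0,-1.]])
def plan(p1,R1,n,p0=None,R0=None):
    st=ctrl.get_state(); p0=np.array(st["position"]) if p0 is None else p0; R0=R.from_rotvec(st["tool_rot"]).as_matrix() if R0 is None else R0
    rv=R.from_matrix(R0.T@R1).as_rotvec(); p=p0;Rm=R0;rows=[]
    for i in range(n):
        t=p0+(np.array(p1)-p0)*(i+1)/n
        sh=np.round(Rm.T@(t-p)*1000,1); tn=np.round(np.degrees(rv)/n,2); rows.append([sh.tolist(),tn.tolist()])
        p=p+Rm@sh/1000; Rm=Rm@R.from_rotvec(np.radians(tn)).as_matrix()
    print(rows); return p,Rm
E
python3 - <<'E'
from h import *
a=np.load("top0.npz"); W=cloud(a["d"],(*a["k"],a["T"]))
for n,(u0,u1,v0,v1) in dict(gate=(275,330,150,195),rover=(430,495,180,240),cell=(155,178,270,290)).items():
    w=W[v0:v1,u0:u1].reshape(-1,3); w=w[w[:,2]>.02]; print(n,np.nanmin(w,0).round(3),np.nanmax(w,0).round(3)); print(' boxframe',np.nanmin(tobox(w),0).round(3),np.nanmax(tobox(w),0).round(3))
R0=R.from_rotvec(ctrl.get_state()["tool_rot"]).as_matrix()
p,Rm=plan([.45,-.42,.235],R0,9)
plan([*frombox(-.08,0),.235],Rdown(YAW),14,p,Rm)
E
```

```text
gate [ 0.769 -0.007  0.02 ] [0.797 0.079 0.112]
 boxframe [ 0.193 -0.04 ] [0.25 0.04]
rover [ 0.64  -0.425  0.02 ] [ 0.753 -0.303  0.067]
 boxframe [ 0.267 -0.456] [ 0.351 -0.339]
cell [0.513 0.351 0.02 ] [0.526 0.364 0.054]
 boxframe [-0.159  0.175] [-0.146  0.189]
[[[37.9, -15.3, 0.1], [0.0, 0.0, 0.0]], [[38.0, -15.2, 0.1], [0.0, 0.0, 0.0]], [[37.9, -15.3, 0.1], [0.0, 0.0, 0.0]], [[38.0, -15.3, 0.1], [0.0, 0.0, 0.0]], [[37.9, -15.3, 0.1], [0.0, 0.0, 0.0]], [[38.0, -15.2, 0.1], [0.0, 0.0, 0.0]], [[37.9, -15.3, 0.1], [0.0, 0.0, 0.0]], [[38.0, -15.3, 0.1], [0.0, 0.0, 0.0]], [[37.9, -15.3, 0.1], [0.0, 0.0, 0.0]]]
[[[13.7, -39.5, 0.1], [-0.01, 0.0, 2.71]], [[11.8, -40.0, 0.0], [-0.01, 0.0, 2.71]], [[9.8, -40.6, 0.1], [-0.01, 0.0, 2.71]], [[8.0, -41.0, -0.0], [-0.01, 0.0, 2.71]], [[6.0, -41.4, 0.0], [-0.01, 0.0, 2.71]], [[4.0, -41.5, 0.0], [-0.01, 0.0, 2.71]], [[2.1, -41.8, 0.1], [-0.01, 0.0, 2.71]], [[0.1, -41.7, -0.0], [-0.01, 0.0, 2.71]], [[-1.9, -41.8, -0.0], [-0.01, 0.0, 2.71]], [[-3.8, -41.6, -0.1], [-0.01, 0.0, 2.71]], [[-5.8, -41.3, 0.0], [-0.01, 0.0, 2.71]], [[-7.8, -41.1, 0.0], [-0.01, 0.0, 2.71]], [[-9.7, -40.6, -0.0], [-0.01, 0.0, 2.71]], [[-11.6, -40.1, -0.1], [-0.01, 0.0, 2.71]]]
```

Request:
arm_command(
  motion=[
    [[38,-15,0],[0,0,0],0],
    [[38,-15,0],[0,0,0],0],
    [[38,-15,0],[0,0,0],0],
    [[38,-15,0],[0,0,0],0],
    [[38,-15,0],[0,0,0],0],
    [[38,-15,0],[0,0,0],0],
    [[38,-15,0],[0,0,0],0],
    [[38,-15,0],[0,0,0],0],
  ],
)

```text
time: 0.82
position: [0.4188, -0.4445, 0.2364]
tool_rot: [-3.121, -0.363, 0.0]
ft_force: [0.3, -1.2, 0.0]
grip_width: 1.004
```

Request:
arm_command(
  motion=[
    [[38,-15,0],[0,0,0],0],
    [[14,-39,0],[0,0,2.7],0],
    [[12,-39,0],[0,0,2.7],0],
    [[10,-40,0],[0,0,2.7],0],
    [[8,-40,0],[0,0,2.7],0],
    [[6,-41,0],[0,0,2.7],0],
    [[4,-41,0],[0,0,2.7],0],
    [[2,-41,0],[0,0,2.7],0],
  ],
)

```text
time: 1.48
position: [0.4813, -0.1343, 0.2364]
tool_rot: [3.137, -0.158, -0.0]
ft_force: [0.3, 1.4, -0.1]
grip_width: 0.996
```

Request:
arm_command(
  motion=[
    [[0,-41,0],[0,0,2.7],0],
    [[-2,-41,0],[0,0,2.7],0],
    [[-4,-41,0],[0,0,2.7],0],
    [[-6,-41,0],[0,0,2.7],0],
    [[-8,-40,0],[0,0,2.7],0],
    [[-10,-40,0],[0,0,2.7],0],
    [[-12,-39,0],[0,0,2.7],0],
    [[0,0,0],[0,0,0],0],
  ],
)

```text
time: 2.15
position: [0.5064, 0.1603, 0.237]
tool_rot: [-3.068, 0.649, 0.001]
ft_force: [-1.0, 0.6, 1.1]
grip_width: 0.998
```

```bash
python3 - <<'E'
from h import *
st=ctrl.get_state(); print(st["time"],st["position"],st["qd"].round(3),tobox(st["position"]),np.degrees(R.from_rotvec(st["tool_rot"]).as_matrix()))
c=cam("wrist",st); im,d=optics.get_image("wrist"); cv2.imwrite("pics/w1.png",im); np.savez("w1.npz",im=im,d=d,T=c[3],k=c[:3])
W=cloud(d,c); m=(W[...,2]>.035)&(W[...,2]<.07)
n,l,s,_=cv2.connectedComponentsWithStats(m.astype(np.uint8)); k=1+s[1:,4].argmax(); w=W[l==k]
print(s[k],cv2.minAreaRect((w[:,:2]*1000).astype(np.float32)),np.percentile(w[:,2],[5,50,95]))
cv2.imwrite("pics/w1h.png",np.clip(np.nan_to_num(W[...,2])*3000,0,255).astype(np.uint8))
E
```

```text
2.15 [0.5063607  0.16029506 0.23695595] [ 0.057 -0.029  0.085  0.031  0.028  0.036  0.182] [-0.08200965 -0.00257797] [[ 5.23828792e+01 -2.32129254e+01  2.03794460e-02]
 [-2.32126125e+01 -5.23818680e+01  3.47672344e-01]
 [-1.22225036e-01 -3.26117190e-01 -5.72947210e+01]]
[  275    14   110   205 20493] ((581.2783203125, 126.38793182373047), (90.39872741699219, 170.50875854492188), 65.0328369140625) [0.04411997 0.0457593  0.05896555]
```

View pics/w1.png

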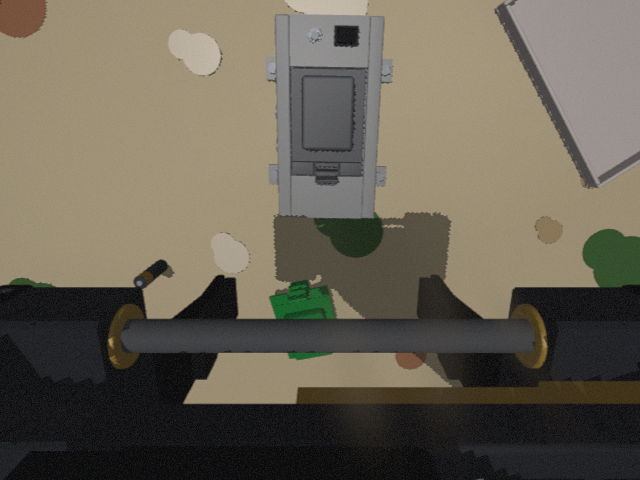

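Box axis up the image, tab end towards the gripper (tab at pixel (327,175)); matches the top camera estimate. Descend partway and re-measure.

Request:
arm_command(
  motion=[
    [[0,0,30],[0,0,0],1],
    [[0,0,30],[0,0,0],1],
    [[0,0,30],[0,0,0],1],
    [[0,0,0],[0,0,0],1],
    [[0,0,0],[0,0,0],1],
    [[0,0,0],[0,0,0],1],
  ],
)

```text
time: 2.7
position: [0.509, 0.1496, 0.148]
tool_rot: [-3.069, 0.668, -0.002]
ft_force: [-0.7, 0.5, 0.6]
grip_width: 0.628
```

```bash
python3 - <<'E'
from h import *
st=ctrl.get_state(); print(st["time"],st["position"],st["qd"].round(3),st["grip_width"],st["tool_rot"])
c=cam("wrist",st); im,d=optics.get_image("wrist"); cv2.imwrite("pics/w2.png",im); np.savez("w2.npz",im=im,d=d,T=c[3],k=c[:3])
W=cloud(d,c); m=(W[...,2]>.037)&(W[...,2]<.07)
n,l,s,_=cv2.connectedComponentsWithStats(m.astype(np.uint8)); k=1+s[1:,4].argmax(); w=W[l==k]
r=cv2.minAreaRect((w[:,:2]*1000).astype(np.float32)); print(s[k],r,np.percentile(w[:,2],[5,50,95]))
a=r[2]-90
import h
h.BOX=np.array(r[0])/1000; h.YAW=np.radians(a)
b=tobox(w)*1000; t=(w[:,2]>.053)
for nm,mm in [("crown",t&(b[:,0]>-30)),("thumb",t&(b[:,0]<-32)&(b[:,0]>-60))]:
    q=b[mm]; print(nm,mm.sum(),np.percentile(q,[2,50,98],axis=0).round(1).tolist(),np.percentile(w[mm,2],[2,50,98]))
print("tool in box",tobox(st["position"]),np.degrees(h.YAW))
E
```

```text
2.7 [0.5090248  0.14955818 0.14797005] [-0.001 -0.017 -0.007 -0.023  0.001 -0.002 -0.005] 0.6279152835271012 [-3.06921691e+00  6.68118740e-01 -2.41226076e-03]
[  237     0   149   256 34636] ((577.4424438476562, 128.4181671142578), (90.48995971679688, 161.9515380859375), 65.10910034179688) [0.04423152 0.04581754 0.05898694]
crown 7200 [[-16.3, -20.9], [13.6, 0.3], [40.6, 21.3]] [0.05584626 0.05842627 0.0599654 ]
thumb 274 [[-45.8, -9.1], [-42.9, 0.1], [-41.4, 9.7]] [0.05343351 0.05954751 0.06194982]
tool in box [-0.07096004 -0.00962008] -24.890899658203125
```

View pics/w2.png

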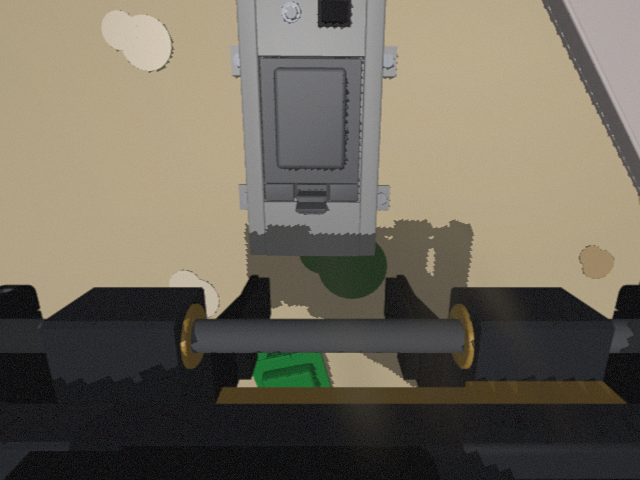

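Request:
arm_command(
  motion=[
    [[-3,-9.6,20],[0,0,0],1],
    [[0,0,20],[0,0,0],1],
    [[0,0,20],[0,0,0],1],
    [[0,0,15],[0,0,0],1],
    [[0,0,5],[0,0,0],1],
    [[0,0,0],[0,0,0],1],
    [[0,0,0],[0,0,0],1],
    [[0,0,0],[0,0,0],1],
  ],
)

```text
time: 3.42
position: [0.5107, 0.1602, 0.0683]
tool_rot: [-3.069, 0.667, -0.004]
ft_force: [-0.2, 1.0, 0.2]
grip_width: 0.025
```

```bash
sed -i 's/^BOX=.*/BOX=np.array([.5813,.1266]); YAW=np.radians(-24.9)/' h.py
cat >> h.py <<'E'
def rep():
    st=ctrl.get_state(); f=st["ft_force"]; c,s=np.cos(YAW),np.sin(YAW)
    Rm=R.from_rotvec(st["tool_rot"]).as_matrix()
    print("t %.2f box xy"%st["time"],(tobox(st["position"])*1000).round(2),"z %.2f"%(st["position"][2]*1000),"F box",np.round([f[0]*c+f[1]*s,-f[0]*s+f[1]*c,f[2]],2),"g %.3f"%st["grip_width"],"yaw %.2f tilt %.2f"%(np.degrees(np.arctan2(Rm[1,0],Rm[0,0])),np.degrees(np.arcsin(-Rm[2,0]))))
    return st
E
python3 - <<'E'
from h import *
rep(); im,d=optics.get_image("wrist"); cv2.imwrite("pics/w3.png",im)
E
```

```text
t 3.42 box xy [-78.17   0.78] z 68.30 F box [-0.6   0.77  0.16] g 0.025 yaw -24.53 tilt -0.15
```

View pics/w3.png

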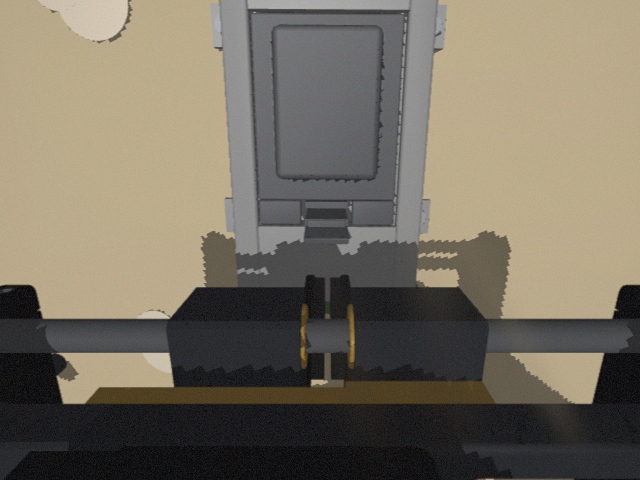

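Request:
arm_command(
  motion=[
    [[6,0,4],[0,0,0],1],
    [[6,0,0],[0,0,0],1],
    [[0,0,0],[0,0,0],1],
    [[0,0,0],[0,0,0],1],
  ],
)

```text
time: 3.8
position: [0.5208, 0.1545, 0.0626]
tool_rot: [-3.069, 0.669, -0.0]
ft_force: [-0.8, -0.6, -1.4]
grip_width: 0.007
```

Request:
arm_command(
  motion=[
    [[2,0,0],[0,0,0],1],
    [[0,0,0],[0,0,0],1],
    [[0,0,0],[0,0,0],1],
  ],
)

```text
time: 4.05
position: [0.522, 0.1541, 0.0625]
tool_rot: [3.07, -0.667, -0.0]
ft_force: [-0.3, 0.5, -0.9]
grip_width: 0.001
```

```bash
python3 -c "
from h import *
rep()"
```

```text
t 4.05 box xy [-6.533e+01  2.000e-02] z 62.47 F box [-0.45  0.29 -0.86] g 0.001 yaw -24.52 tilt 0.01
```

Request:
arm_command(
  motion=[
    [[2,0,0],[0,0,0],1],
    [[0,0,0],[0,0,0],1],
    [[0,0,0],[0,0,0],1],
  ],
)

```text
time: 4.3
position: [0.524, 0.1532, 0.0625]
tool_rot: [3.07, -0.667, 0.0]
ft_force: [-0.7, -1.0, 0.3]
grip_width: 0.008
```

```bash
python3 -c "
from h import *
rep()"
```

```text
t 4.30 box xy [-6.321e+01 -1.000e-02] z 62.53 F box [-0.16 -1.22  0.35] g 0.008 yaw -24.52 tilt -0.00
```

Request:
arm_command(
  motion=[
    [[1,0,0],[0,0,0],1],
    [[0,0,0],[0,0,0],1],
    [[0,0,0],[0,0,0],1],
  ],
)

```text
time: 4.55
position: [0.5248, 0.1528, 0.0625]
tool_rot: [3.07, -0.667, -0.0]
ft_force: [-0.7, 1.4, 0.4]
grip_width: 0.007
```

Request:
arm_command(
  motion=[
    [[1,0,0],[0,0,0],1],
    [[0,0,0],[0,0,0],1],
    [[0,0,0],[0,0,0],1],
  ],
)

```text
time: 4.8
position: [0.5257, 0.1524, 0.0625]
tool_rot: [3.07, -0.667, 0.0]
ft_force: [0.0, 0.2, -0.2]
grip_width: 0.003
```

Request:
arm_command(
  motion=[
    [[1,0,0],[0,0,0],1],
    [[0,0,0],[0,0,0],1],
    [[0,0,0],[0,0,0],1],
  ],
)

```text
time: 5.05
position: [0.5266, 0.152, 0.0625]
tool_rot: [3.07, -0.667, -0.0]
ft_force: [-0.0, -0.4, -0.5]
grip_width: 0.007
```

Request:
arm_command(
  motion=[
    [[1,0,0],[0,0,0],1],
    [[0,0,0],[0,0,0],1],
    [[0,0,0],[0,0,0],1],
  ],
)

```text
time: 5.3
position: [0.5273, 0.1517, 0.0624]
tool_rot: [3.07, -0.667, -0.001]
ft_force: [-0.5, 0.9, -0.5]
grip_width: 0.006
```

```bash
python3 -c "
from h import *
rep()"
```

```text
t 5.30 box xy [-59.58   0.07] z 62.44 F box [-0.8   0.61 -0.46] g 0.006 yaw -24.51 tilt 0.03
```

Request:
arm_command(
  motion=[
    [[1,0,0],[0,0,0],1],
    [[0,0,0],[0,0,0],1],
    [[0,0,0],[0,0,0],1],
  ],
)

```text
time: 5.55
position: [0.528, 0.1515, 0.0625]
tool_rot: [3.07, -0.667, -0.001]
ft_force: [-2.1, 0.9, 2.2]
grip_width: 0.004
```

```bash
python3 -c "
from h import *
rep()"
```

```text
t 5.55 box xy [-58.81   0.13] z 62.49 F box [-2.3  -0.04  2.19] g 0.004 yaw -24.50 tilt 0.04
```

Request:
arm_command(
  motion=[
    [[1,0,0],[0,0,0],1],
    [[0,0,0],[0,0,0],1],
    [[0,0,0],[0,0,0],1],
  ],
)

```text
time: 5.8
position: [0.529, 0.151, 0.0625]
tool_rot: [3.07, -0.667, -0.001]
ft_force: [-3.4, 1.3, 2.6]
grip_width: 0.009
```

```bash
python3 -c "
from h import *
rep()"
```

```text
t 5.80 box xy [-57.69   0.13] z 62.55 F box [-3.58 -0.25  2.56] g 0.009 yaw -24.51 tilt 0.04
```

Request:
arm_command(
  motion=[
    [[1,0,0],[0,0,0],1],
    [[0,0,0],[0,0,0],1],
    [[0,0,0],[0,0,0],1],
  ],
)

```text
time: 6.05
position: [0.5299, 0.1506, 0.0626]
tool_rot: [3.07, -0.667, -0.001]
ft_force: [-4.8, 2.3, 4.5]
grip_width: 0.004
```

```bash
python3 -c "
from h import *
rep()"
```

```text
t 6.05 box xy [-56.78   0.16] z 62.57 F box [-5.31  0.08  4.49] g 0.004 yaw -24.51 tilt 0.04
```

Request:
arm_command(
  motion=[
    [[1,0,-1],[0,0,0],1],
    [[0,0,0],[0,0,0],1],
    [[0,0,0],[0,0,0],1],
  ],
)

```text
time: 6.3
position: [0.5303, 0.1504, 0.063]
tool_rot: [-3.07, 0.667, 0.003]
ft_force: [-4.2, 2.5, 0.1]
grip_width: 0.006
```

```bash
python3 -c "
from h import *
rep()"
```

```text
t 6.30 box xy [-56.27   0.15] z 63.01 F box [-4.87  0.5   0.12] g 0.006 yaw -24.50 tilt 0.10
```

Request:
arm_command(
  motion=[
    [[1,0,0],[0,0,0],1],
    [[0,0,0],[0,0,0],1],
    [[0,0,0],[0,0,0],1],
  ],
)

```text
time: 6.55
position: [0.5309, 0.1502, 0.0629]
tool_rot: [-3.07, 0.666, 0.004]
ft_force: [-5.6, 2.2, 1.4]
grip_width: 0.008
```

```bash
python3 -c "
from h import *
rep()"
```

```text
t 6.55 box xy [-55.66   0.14] z 62.90 F box [-6.04 -0.4   1.36] g 0.008 yaw -24.49 tilt 0.14
```

Request:
arm_command(
  motion=[
    [[1,0,0],[0,0,0],1],
    [[0,0,0],[0,0,0],1],
    [[0,0,0],[0,0,0],1],
  ],
)

```text
time: 6.8
position: [0.5315, 0.1499, 0.063]
tool_rot: [3.07, -0.666, -0.005]
ft_force: [-5.0, 2.5, 2.7]
grip_width: 0.002
```

```bash
python3 -c "
from h import *
rep()"
```

```text
t 6.80 box xy [-54.99   0.19] z 62.96 F box [-5.52  0.14  2.67] g 0.002 yaw -24.48 tilt 0.16
```

Request:
arm_command(
  motion=[
    [[1,0,0],[0,0,0],1],
    [[0,0,0],[0,0,0],1],
    [[0,0,0],[0,0,0],1],
  ],
)

```text
time: 7.05
position: [0.5322, 0.1497, 0.063]
tool_rot: [3.07, -0.666, -0.005]
ft_force: [-6.6, 2.8, 2.1]
grip_width: 0.007
```

```bash
python3 -c "
from h import *
rep()"
```

```text
t 7.05 box xy [-54.29   0.22] z 62.98 F box [-7.14 -0.22  2.08] g 0.007 yaw -24.47 tilt 0.19
```

Request:
arm_command(
  motion=[
    [[1,0,0],[0,0,0],1],
    [[0,0,0],[0,0,0],1],
    [[0,0,0],[0,0,0],1],
  ],
)

```text
time: 7.3
position: [0.5328, 0.1493, 0.063]
tool_rot: [3.07, -0.666, -0.006]
ft_force: [-7.8, 2.9, 3.9]
grip_width: 0.007
```

```bash
python3 -c "
from h import *
rep()"
```

```text
t 7.30 box xy [-53.59   0.19] z 62.98 F box [-8.32 -0.68  3.88] g 0.007 yaw -24.47 tilt 0.22
```

Request:
arm_command(
  motion=[
    [[0.7,0,0],[0,0,0],1],
    [[0,0,-1],[0,0,0],1],
    [[0,0,0],[0,0,0],1],
    [[0,0,0],[0,0,0],1],
  ],
)

```text
time: 7.63
position: [0.5329, 0.1493, 0.0635]
tool_rot: [3.07, -0.665, -0.008]
ft_force: [-7.3, 3.5, 0.5]
grip_width: 0.003
```

```bash
python3 -c "
from h import *
rep()"
```

```text
t 7.63 box xy [-53.44   0.19] z 63.51 F box [-8.12  0.08  0.48] g 0.003 yaw -24.45 tilt 0.27
```

Request:
arm_command(
  motion=[
    [[0.7,0,-1],[0,0,0],1],
    [[0,0,-1],[0,0,0],1],
    [[0,0,0],[0,0,0],1],
    [[0,0,0],[0,0,0],1],
  ],
)

```text
time: 7.97
position: [0.5334, 0.149, 0.0654]
tool_rot: [3.07, -0.665, -0.008]
ft_force: [-8.8, 3.2, 2.2]
grip_width: 0.006
```

```bash
python3 -c "
from h import *
rep()"
```

```text
t 7.97 box xy [-52.88   0.16] z 65.44 F box [-9.35 -0.77  2.24] g 0.006 yaw -24.45 tilt 0.29
```

Request:
arm_command(
  motion=[
    [[0.3,0,-1],[0,0,0],1],
    [[0,0,-1],[0,0,0],1],
    [[0,0,0],[0,0,0],1],
    [[0,0,0],[0,0,0],1],
  ],
)

```text
time: 8.3
position: [0.5338, 0.1487, 0.0672]
tool_rot: [3.07, -0.665, -0.008]
ft_force: [-5.7, 3.6, -0.7]
grip_width: 0.01
```

```bash
python3 -c "
from h import *
rep()"
```

```text
t 8.30 box xy [-52.42   0.06] z 67.17 F box [-6.72  0.89 -0.7 ] g 0.010 yaw -24.46 tilt 0.28
```

Request:
arm_command(
  motion=[
    [[0.7,0,-1],[0,0,0],1],
    [[0.4,0,-1],[0,0,0],1],
    [[0.3,0,-1],[0,0,0],1],
    [[0,0,0],[0,0,0],1],
    [[0,0,0],[0,0,0],1],
  ],
)

```text
time: 8.72
position: [0.5343, 0.1485, 0.0701]
tool_rot: [3.07, -0.665, -0.01]
ft_force: [-8.9, 3.9, 1.9]
grip_width: 0.005
```

```bash
python3 -c "
from h import *
rep()
im,d=optics.get_image('scene'); cv2.imwrite('pics/s4.png',cv2.resize(im[240:340,300:430],None,fx=6,fy=6,interpolation=cv2.INTER_CUBIC)); im,d=optics.get_image('wrist'); cv2.imwrite('pics/w4.png',im)"
```

```text
t 8.72 box xy [-51.86   0.11] z 70.09 F box [-9.69 -0.19  1.86] g 0.005 yaw -24.44 tilt 0.36
```

View pics/s4.png

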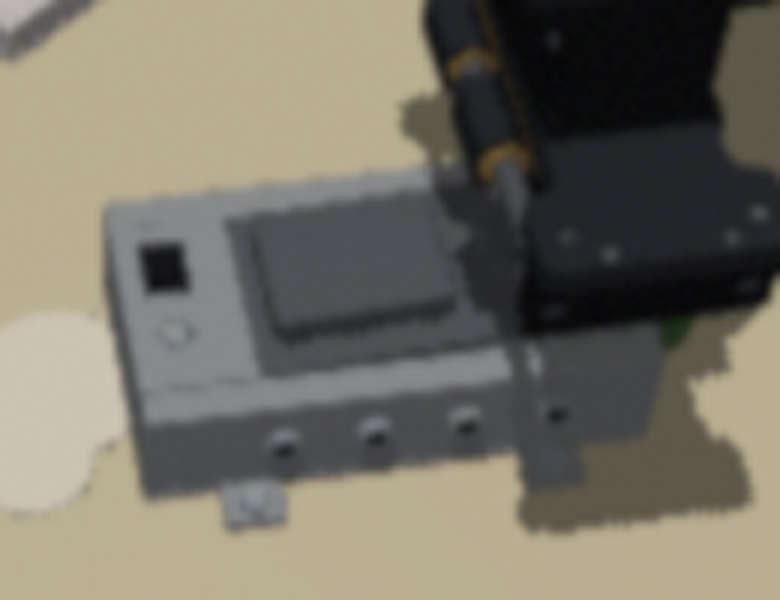

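View pics/w4.png

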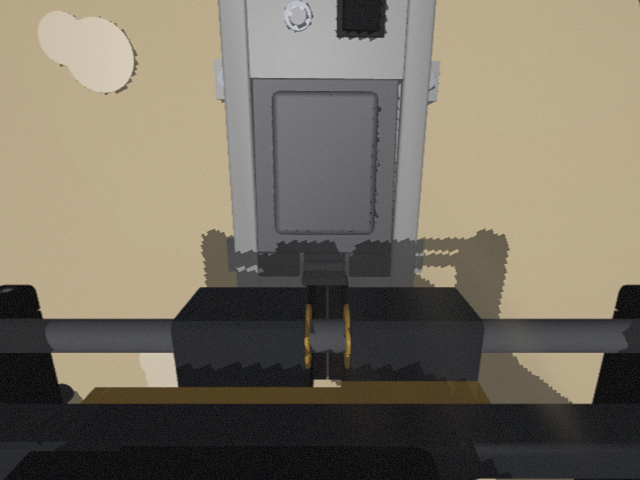

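```bash
cat >> h.py <<'E'
def cover(tag):
    st=rep(); c=cam("wrist",st); im,d=optics.get_image("wrist"); W=cloud(d,c); cv2.imwrite(f"pics/{tag}.png",im)
    b=tobox(W)*1000; z=W[...,2]*1000
    for nm,x0,x1,y0,y1 in [("crown",-16,33,-18,18),("plateL",-34,38,25,30),("plateR",-34,38,-30,-25)]:
        m=(b[...,0]>x0)&(b[...,0]<x1)&(b[...,1]>y0)&(b[...,1]<y1)&(z>40)&(z<110)
        if m.sum()<50: print(nm,m.sum()); continue
        for _ in range(3):
            A=np.c_[b[m],np.ones(m.sum())]; k=np.linalg.lstsq(A,z[m],rcond=None)[0]
            m=m&(abs(b[...,0]*k[0]+b[...,1]*k[1]+k[2]-z)<3)
        print(nm,m.sum(),"tilt x %.1f y %.1f deg"%tuple(np.degrees(np.arctan(k[:2]))),"z@x=-45 %.1f @8 %.1f @45 %.1f"%tuple(k[2]+k[0]*np.array([-45,8,45])))
E
python3 -c "
from h import *
cover('w5')"
```

```text
t 8.82 box xy [-51.88   0.13] z 70.06 F box [-9.52 -0.08  0.36] g 0.005 yaw -24.44 tilt 0.36
crown 10237 tilt x -4.6 y 0.1 deg z@x=-45 65.8 @8 61.6 @45 58.6
plateL 1751 tilt x -4.5 y 0.4 deg z@x=-45 52.5 @8 48.4 @45 45.5
plateR 1745 tilt x -4.5 y -0.6 deg z@x=-45 52.4 @8 48.2 @45 45.3
```

Request:
arm_command(
  motion=[
    [[0,0,-1],[0,0,0],1],
    [[0.1,0,-1],[0,0,0],1],
    [[0.2,0,-1],[0,0,0],1],
    [[0.2,0,-1],[0,0,0],1],
    [[0,0,0],[0,0,0],1],
    [[0,0,0],[0,0,0],1],
  ],
)

```text
time: 9.37
position: [0.5346, 0.1485, 0.0743]
tool_rot: [3.07, -0.665, -0.011]
ft_force: [-9.5, 3.3, 1.6]
grip_width: 0.004
```

```bash
python3 -c "
from h import *
cover('w6')"
```

```text
t 9.37 box xy [-51.55   0.16] z 74.26 F box [-10.03  -1.01   1.59] g 0.004 yaw -24.43 tilt 0.38
crown 9960 tilt x -7.3 y -0.0 deg z@x=-45 70.3 @8 63.5 @45 58.8
plateL 1727 tilt x -7.3 y 1.0 deg z@x=-45 56.7 @8 49.9 @45 45.2
plateR 1720 tilt x -7.2 y -0.3 deg z@x=-45 57.0 @8 50.3 @45 45.6
```

Request:
arm_command(
  motion=[
    [[0,0,-1],[0,0,0],1],
    [[0,0,-1],[0,0,0],1],
    [[0.1,0,-1],[0,0,0],1],
    [[0.1,0,-1],[0,0,0],1],
    [[0,0,0],[0,0,0],1],
    [[0,0,0],[0,0,0],1],
  ],
)

```text
time: 9.92
position: [0.5351, 0.1483, 0.0784]
tool_rot: [3.07, -0.665, -0.01]
ft_force: [-9.3, 5.4, 2.2]
grip_width: 0.002
```

```bash
python3 -c "
from h import *
cover('w7')"
```

```text
t 9.92 box xy [-51.     0.21] z 78.42 F box [-10.65   0.96   2.2 ] g 0.002 yaw -24.44 tilt 0.34
crown 9688 tilt x -10.0 y -0.0 deg z@x=-45 74.8 @8 65.5 @45 59.0
plateL 1684 tilt x -10.0 y -0.5 deg z@x=-45 61.8 @8 52.5 @45 46.0
plateR 1686 tilt x -9.9 y -0.4 deg z@x=-45 61.4 @8 52.1 @45 45.6
```

Request:
arm_command(
  motion=[
    [[-1.5,0,0],[0,0,0],1],
    [[-1.5,0,0],[0,0,0],1],
    [[-1.5,0,0],[0,0,0],1],
    [[-1.5,0,0],[0,0,0],1],
    [[-2,0,0],[0,0,0],1],
    [[-2,0,0],[0,0,0],1],
    [[0,0,0],[0,0,0],1],
    [[0,0,0],[0,0,0],1],
  ],
)

```text
time: 10.63
position: [0.5298, 0.1503, 0.0797]
tool_rot: [3.07, -0.668, 0.002]
ft_force: [-0.6, -0.4, 0.6]
grip_width: 0.011
```

```bash
python3 -c "
from h import *
cover('w8')"
```

```text
t 10.63 box xy [-56.67  -0.13] z 79.72 F box [-0.41 -0.65  0.62] g 0.011 yaw -24.55 tilt -0.08
crown 9513 tilt x -8.2 y -0.0 deg z@x=-45 71.7 @8 64.0 @45 58.7
plateL 1654 tilt x -8.1 y -0.3 deg z@x=-45 58.6 @8 51.0 @45 45.7
plateR 1657 tilt x -8.2 y -1.0 deg z@x=-45 58.0 @8 50.4 @45 45.1
```

```bash
python3 -c "
from h import *
st=rep(); c=cam('wrist',st); im,d=optics.get_image('wrist'); W=cloud(d,c); b=tobox(W)*1000; z=W[...,2]*1000
L=64.0-np.tan(np.radians(8.2))*(b[...,0]-8)
m=(abs(z-L)<3)&(b[...,0]>-25)&(b[...,0]<45)&(abs(b[...,1])<30)
for lo in (-10,0,10,20): 
  q=b[m&(b[...,0]>lo)&(b[...,0]<lo+10)][:,1]; print(lo,np.percentile(q,[1,99]))
q=b[m&(abs(b[...,1])<10)][:,0]; print(np.percentile(q,[.5,99.5]))"
```

```text
t 10.68 box xy [-56.72  -0.07] z 79.72 F box [-0.21 -0.95  0.08] g 0.005 yaw -24.55 tilt -0.07
-10 [-20.93032972  21.88193016]
0 [-20.97509261  21.94134569]
10 [-20.94862826  22.06052595]
20 [-20.94232755  21.93676295]
[-18.11996617  40.07745866]
```

Request:
arm_command(
  motion=[
    [[-4,0,-15],[0,0,0],0.6],
    [[0,0,-25],[0,0,0],0],
    [[20,0,-5],[0,0,0],0],
    [[25,0,0],[0,0,0],0],
    [[25,0,0],[0,0,0],0],
    [[0,0,0],[0,0,0],0],
    [[0,0,0],[0,0,0],0],
  ],
)

```text
time: 11.32
position: [0.5906, 0.1219, 0.1243]
tool_rot: [-3.069, 0.672, -0.001]
ft_force: [-0.4, 0.7, -0.4]
grip_width: 0.452
```

```bash
python3 -c "
from h import *
rep()
im,d=optics.get_image('wrist'); cv2.imwrite('pics/w9.png',im)"
```

```text
t 11.32 box xy [10.38 -0.34] z 124.26 F box [-0.64  0.44 -0.37] g 0.452 yaw -24.69 tilt -0.02
```

View pics/w9.png

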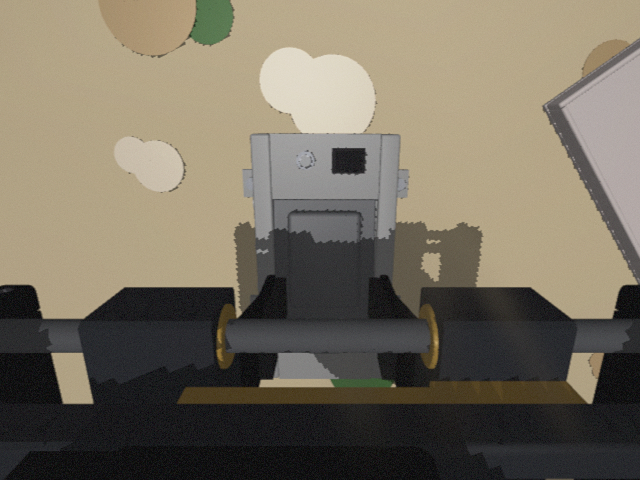

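Request:
arm_command(
  motion=[
    [[0,-0.8,0],[0,0,0],0],
    [[0,0,0],[0,0,0],0],
    [[0,0,10],[0,0,0],0],
    [[0,0,10],[0,0,0],0],
    [[0,0,15],[0,0,0],0],
    [[0,0,13],[0,0,0],0],
    [[0,0,5],[0,0,0],0],
    [[0,0,0],[0,0,0],0],
  ],
)

```text
time: 12.03
position: [0.5879, 0.1238, 0.0691]
tool_rot: [3.069, -0.666, -0.006]
ft_force: [-0.4, 0.1, -0.6]
grip_width: 0.985
```

```bash
python3 -c "
from h import *
rep()"
```

```text
t 12.03 box xy [7.11 0.27] z 69.12 F box [-0.4  -0.09 -0.55] g 0.985 yaw -24.50 tilt 0.20
```

Request:
arm_command(
  motion=[
    [[0,0,0],[0,0,0],0.5],
    [[0,0,0],[0,0,0],1],
    [[0,0,0],[0,0,0],1],
    [[0,0,0],[0,0,0],1],
    [[0,0,0],[0,0,0],1],
    [[0,0,0],[0,0,0],1],
    [[0,0,0],[0,0,0],1],
    [[0,0,0],[0,0,0],1],
  ],
  force=20,
)

```text
time: 12.7
position: [0.5897, 0.1242, 0.0716]
tool_rot: [3.07, -0.667, 0.0]
ft_force: [0.5, 0.5, 0.6]
grip_width: 0.504
```

```bash
python3 -c "
from h import *
rep()
im,d=optics.get_image('wrist'); cv2.imwrite('pics/w10.png',im)"
```

```text
t 12.70 box xy [8.61 1.3 ] z 71.64 F box [0.24 0.69 0.6 ] g 0.504 yaw -24.52 tilt -0.02
```

View pics/w10.png

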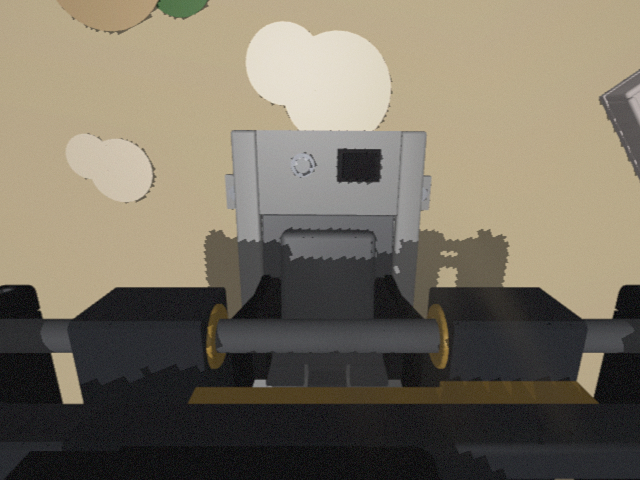

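Request:
arm_command(
  motion=[
    [[0,0,0],[0,0,0],0.4],
    [[0,0,0],[0,0,0],0.4],
    [[0,0,2.5],[0,0,0],0.4],
    [[0,0,0],[0,0,0],0.4],
    [[0,0,0],[0,0,0],1],
    [[0,0,0],[0,0,0],1],
    [[0,0,0],[0,0,0],1],
    [[0,0,0],[0,0,0],1],
  ],
  force=20,
)

```text
time: 13.42
position: [0.5895, 0.1242, 0.0689]
tool_rot: [3.07, -0.667, -0.0]
ft_force: [0.5, -0.7, -0.1]
grip_width: 0.507
```

```bash
python3 -c "
from h import *
rep()"
```

```text
t 13.42 box xy [8.46 1.25] z 68.94 F box [ 0.73 -0.48 -0.08] g 0.507 yaw -24.52 tilt 0.00
```

```bash
cat >> h.py <<'E'
def rotplan(th,n,piv_x,piv_z):
    # rotate about box-y by th deg around pivot (box x, z) mm
    st=ctrl.get_state(); p=np.array(st["position"]); Rm=R.from_rotvec(st["tool_rot"]).as_matrix()
    yb=np.array([-np.sin(YAW),np.cos(YAW),0]); pv=np.array([*frombox(piv_x/1000,0),piv_z/1000])
    r0=p-pv; p0=p.copy(); R0=Rm
    for i in range(n):
        A=R.from_rotvec(yb*np.radians(th)*(i+1)/n).as_matrix(); t=pv+A@r0; Rt=A@R0
        print((Rm.T@(t-p)*1000).round(2).tolist(),np.degrees(R.from_matrix(Rm.T@Rt).as_rotvec()).round(2).tolist()); p=t;Rm=Rt
E
python3 -c "
from h import *
rotplan(8,4,49.5,39)"
```

```text
[1.07, 0.01, -1.41] [0.01, -2.0, -0.0]
[1.07, 0.01, -1.41] [0.01, -2.0, -0.0]
[1.07, 0.01, -1.41] [0.01, -2.0, -0.0]
[1.07, 0.01, -1.41] [0.01, -2.0, -0.0]
```

Request:
arm_command(
  motion=[
    [[1,0,-1.4],[0,-2,0],1],
    [[1,0,-1.4],[0,-2,0],1],
    [[0,0,0],[0,0,0],1],
    [[0,0,0],[0,0,0],1],
  ],
)

```text
time: 13.75
position: [0.5911, 0.1237, 0.0715]
tool_rot: [-3.054, 0.664, 0.107]
ft_force: [-2.0, 1.1, -0.4]
grip_width: 0.504
```

```bash
python3 -c "
from h import *
rep()"
```

```text
t 13.75 box xy [10.16  1.48] z 71.51 F box [-2.32  0.14 -0.37] g 0.504 yaw -24.52 tilt 4.03
```

Request:
arm_command(
  motion=[
    [[1,0,-1.4],[0,-2,0],1],
    [[1,0,-1.4],[0,-2,0],1],
    [[0,0,0],[0,0,0],1],
    [[0,0,0],[0,0,0],1],
  ],
)

```text
time: 14.08
position: [0.5928, 0.1228, 0.0742]
tool_rot: [-3.035, 0.659, 0.212]
ft_force: [-2.9, 0.3, 0.5]
grip_width: 0.503
```

```bash
python3 -c "
from h import *
rep()
im,d=optics.get_image('scene'); cv2.imwrite('pics/s11.png',cv2.resize(im[230:340,300:430],None,fx=6,fy=5.4,interpolation=cv2.INTER_CUBIC)); im,d=optics.get_image('wrist'); cv2.imwrite('pics/w11.png',im)"
```

```text
t 14.08 box xy [12.03  1.44] z 74.18 F box [-2.72 -0.98  0.47] g 0.503 yaw -24.49 tilt 8.00
```

View pics/s11.png

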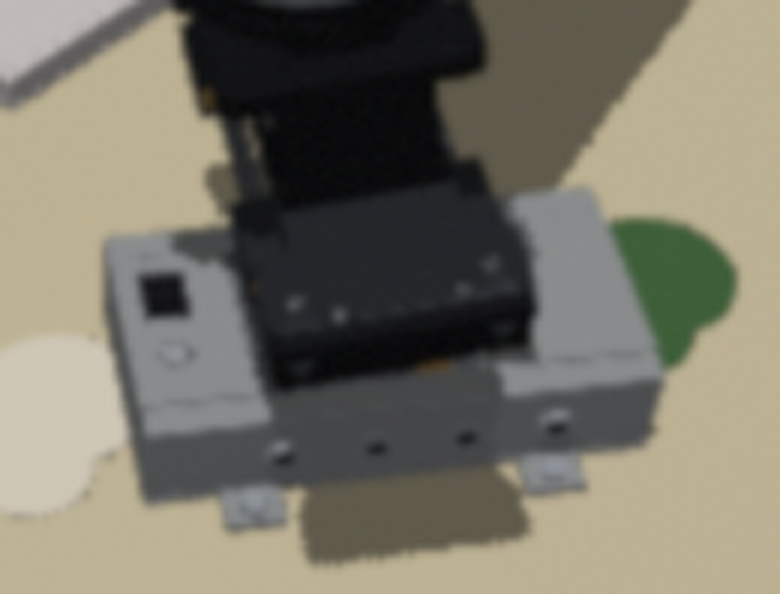

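Request:
arm_command(
  motion=[
    [[-2,0,0.3],[0,0,0],1],
    [[-2,0,0.3],[0,0,0],1],
    [[-2,0,0.3],[0,0,0],1],
    [[0,0,0],[0,0,0],1],
    [[0,0,0],[0,0,0],1],
  ],
)

```text
time: 14.6
position: [0.588, 0.1247, 0.0744]
tool_rot: [-3.034, 0.659, 0.211]
ft_force: [0.3, 0.0, -1.7]
grip_width: 0.502
```

```bash
python3 -c "
from h import *
rep()"
```

```text
t 14.60 box xy [6.89 1.16] z 74.40 F box [ 0.27  0.13 -1.7 ] g 0.502 yaw -24.52 tilt 7.95
```

Request:
arm_command(
  motion=[
    [[-2,0,0],[0,0,0],1],
    [[-2,0,0],[0,0,0],1],
    [[-1,0,0],[0,0,0],1],
    [[0,0,0],[0,0,0],1],
    [[0,0,0],[0,0,0],1],
  ],
)

```text
time: 15.02
position: [0.5835, 0.1271, 0.0752]
tool_rot: [-3.034, 0.659, 0.212]
ft_force: [0.7, -0.1, 0.0]
grip_width: 0.502
```

```bash
python3 -c "
from h import *
rep()"
```

```text
t 15.02 box xy [1.75 1.39] z 75.25 F box [0.69 0.23 0.02] g 0.502 yaw -24.51 tilt 7.99
```

Request:
arm_command(
  motion=[
    [[-0.6,0,-3],[0,0,0],1],
    [[-0.6,0,-4],[0,0,0],1],
    [[-0.6,0,-4],[0,0,0],1],
    [[0,0,0],[0,0,0],1],
    [[0,0,0],[0,0,0],1],
  ],
)

```text
time: 15.43
position: [0.5834, 0.1272, 0.0866]
tool_rot: [-3.034, 0.659, 0.211]
ft_force: [0.4, 0.1, -1.2]
grip_width: 0.503
```

```bash
python3 -c "
from h import *
rep()"
```

```text
t 15.43 box xy [1.68 1.45] z 86.58 F box [ 0.34  0.27 -1.18] g 0.503 yaw -24.51 tilt 7.97
```

Request:
arm_command(
  motion=[
    [[-1,0,-8],[0,0,0],1],
    [[-2,0,-15],[0,0,0],1],
    [[-3,0,-20],[0,0,0],1],
    [[-3,0,-20],[0,0,0],1],
    [[-2,0,-15],[0,0,0],1],
    [[0,0,0],[0,0,0],1],
    [[0,0,0],[0,0,0],1],
    [[0,0,0],[0,0,0],1],
  ],
)

```text
time: 16.1
position: [0.5826, 0.1268, 0.164]
tool_rot: [-3.035, 0.66, 0.214]
ft_force: [-0.3, -0.0, -0.8]
grip_width: 0.5
```

```bash
python3 -c "
from h import *
rep()
im,d=optics.get_image('scene'); cv2.imwrite('pics/s12.png',im); im,d=optics.get_image('wrist'); cv2.imwrite('pics/w12.png',im)"
```

```text
t 16.10 box xy [1.12 0.73] z 164.02 F box [-0.28 -0.17 -0.77] g 0.500 yaw -24.53 tilt 8.06
```

View pics/s12.png

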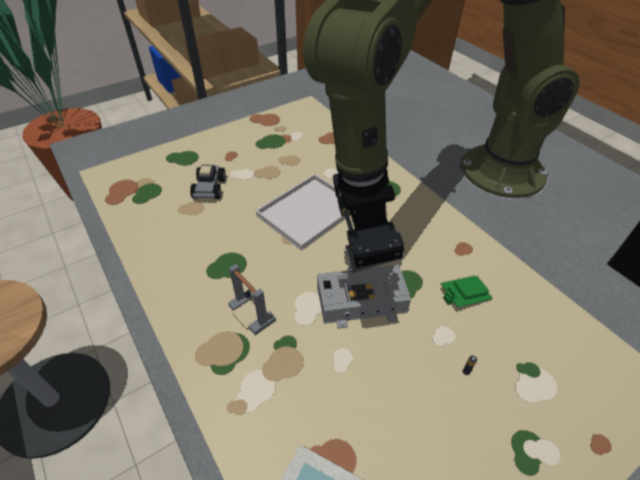

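View pics/w12.png

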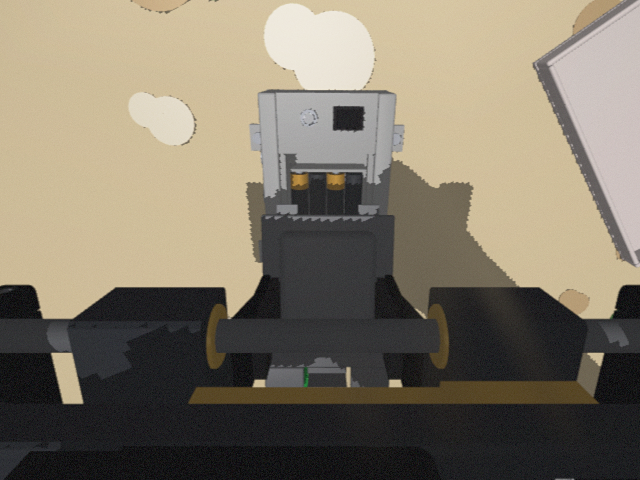

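```bash
python3 -c "
from h import *
Y=np.radians(11.6); Rt=Rdown(Y)@R.from_rotvec([0,np.radians(-2),0]).as_matrix()
plan([.539,-.149,.12],Rt,10)"
```

```text
[[[8.0, 26.9, 3.3], [-0.31, 0.59, -3.6]], [[6.4, 27.3, 3.5], [-0.31, 0.59, -3.6]], [[4.5, 27.6, 3.7], [-0.31, 0.59, -3.6]], [[2.8, 27.9, 3.9], [-0.31, 0.59, -3.6]], [[0.9, 27.9, 4.1], [-0.31, 0.59, -3.6]], [[-0.8, 27.9, 4.2], [-0.31, 0.59, -3.6]], [[-2.6, 27.8, 4.3], [-0.31, 0.59, -3.6]], [[-4.4, 27.5, 4.5], [-0.31, 0.59, -3.6]], [[-6.2, 27.2, 4.6], [-0.31, 0.59, -3.6]], [[-7.9, 26.7, 4.6], [-0.31, 0.59, -3.6]]]
```

Request:
arm_command(
  motion=[
    [[8,20,0],[-0.3,0.6,-3.6],1],
    [[6.5,27,4],[-0.3,0.6,-3.6],1],
    [[4.5,28,4],[-0.3,0.6,-3.6],1],
    [[3,28,4],[-0.3,0.6,-3.6],1],
    [[1,28,4],[-0.3,0.6,-3.6],1],
    [[-1,28,4],[-0.3,0.6,-3.6],1],
    [[-2.5,28,4],[-0.3,0.6,-3.6],1],
    [[-4.5,28,4],[-0.3,0.6,-3.6],1],
  ],
)

```text
time: 16.87
position: [0.5509, -0.0896, 0.132]
tool_rot: [-3.133, -0.125, 0.084]
ft_force: [0.1, 0.3, 0.3]
grip_width: 0.504
```

Request:
arm_command(
  motion=[
    [[-6,27,4],[-0.3,0.6,-3.6],1],
    [[-8,27,4],[-0.3,0.6,-3.6],1],
    [[0,0,0],[0,0,0],1],
    [[0,0,0],[0,0,0],1],
    [[0,0,0],[0,0,0],1],
    [[0,0,0],[0,0,0],1],
  ],
)

```text
time: 17.37
position: [0.5437, -0.142, 0.1254]
tool_rot: [3.124, 0.32, -0.049]
ft_force: [-0.2, 0.4, -1.0]
grip_width: 0.5
```

```bash
python3 -c "
from h import *
st=rep(); print(st['position'])
Y=np.radians(11.6); Rt=Rdown(Y)@R.from_rotvec([0,np.radians(-2),0]).as_matrix()
plan([.539,-.149,.06],Rt,4)
c=cam('wrist',st); im,d=optics.get_image('wrist'); cv2.imwrite('pics/w13.png',im)
W=cloud(d,c)[0:260]; 
im,d=optics.get_image('scene'); cv2.imwrite('pics/s13.png',cv2.resize(im[150:290,230:420],None,fx=4,fy=4,interpolation=cv2.INTER_CUBIC))"
```

```text
t 17.37 box xy [  79.02 -259.42] z 125.43 F box [-0.39  0.28 -0.98] g 0.500 yaw 11.70 tilt 1.77
[ 0.54374641 -0.14197373  0.12543241]
[[[-1.0, 1.5, 16.4], [-0.03, -0.06, 0.02]], [[-1.0, 1.5, 16.4], [-0.03, -0.06, 0.02]], [[-1.0, 1.5, 16.4], [-0.03, -0.06, 0.02]], [[-0.9, 1.5, 16.4], [-0.03, -0.06, 0.02]]]
```

View pics/w13.png

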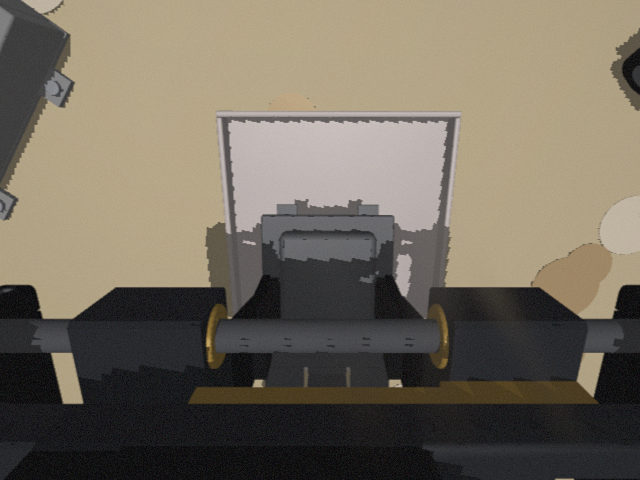

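View pics/s13.png

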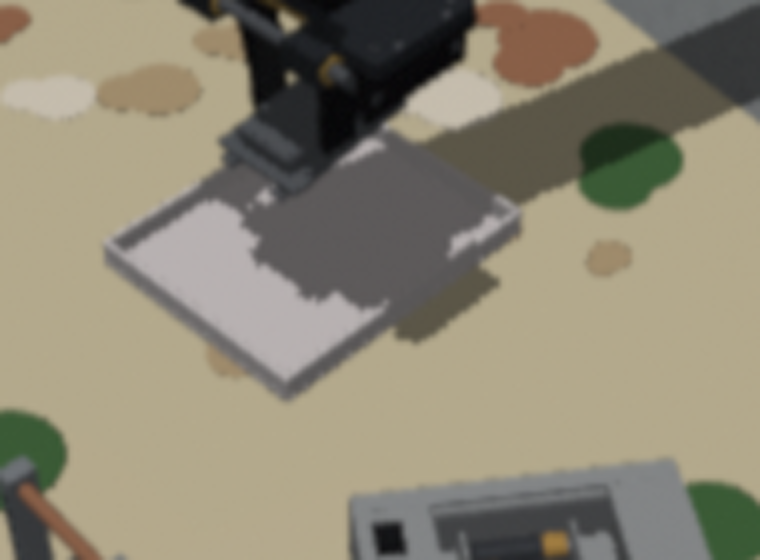

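Cover is level with the tray's axes and over its middle (tray rim pixel columns 218–460, cover 262–395). Lowering.

Request:
arm_command(
  motion=[
    [[-1,1.5,18],[0,0,0],1],
    [[-1,1.5,20],[0,0,0],1],
    [[-1,1.5,20],[0,0,0],1],
    [[-1,1.5,14],[0,0,0],1],
    [[0,0,4],[0,0,0],1],
    [[0,0,0],[0,0,0],1],
    [[0,0,0],[0,0,0],1],
    [[0,0,0],[0,0,0],1],
  ],
)

```text
time: 18.13
position: [0.5397, -0.1506, 0.051]
tool_rot: [3.123, 0.318, -0.045]
ft_force: [0.5, -0.1, -0.3]
grip_width: 0.499
```

```bash
python3 -c "
from h import *
st=rep(); print(st['position'])"
```

```text
t 18.13 box xy [  78.95 -268.92] z 51.04 F box [ 0.54  0.12 -0.26] g 0.499 yaw 11.62 tilt 1.66
[ 0.53969031 -0.15056215  0.05104464]
```

Request:
arm_command(
  motion=[
    [[0,0,4],[0,0,0],1],
    [[0,0,4],[0,0,0],1],
    [[0,0,3],[0,0,0],1],
    [[0,0,0],[0,0,0],1],
    [[0,0,0],[0,0,0],1],
    [[0,0,0],[0,0,0],1],
  ],
)

```text
time: 18.63
position: [0.5381, -0.1508, 0.0388]
tool_rot: [3.123, 0.317, -0.049]
ft_force: [0.8, 0.9, -1.2]
grip_width: 0.502
```

Request:
arm_command(
  motion=[
    [[0,0,2],[0,0,0],1],
    [[0,0,0],[0,0,0],1],
    [[0,0,0],[0,0,0],1],
  ],
)

```text
time: 18.88
position: [0.5387, -0.1507, 0.0376]
tool_rot: [3.123, 0.317, -0.047]
ft_force: [-0.8, 0.5, 5.5]
grip_width: 0.504
```

Request:
arm_command(
  motion=[
    [[0,0,1.5],[0,0,0],1],
    [[0,0,0],[0,0,0],1],
    [[0,0,0],[0,0,0],1],
  ],
)

```text
time: 19.13
position: [0.5388, -0.1508, 0.0373]
tool_rot: [3.122, 0.317, -0.047]
ft_force: [-3.8, 1.1, 14.1]
grip_width: 0.506
```

```bash
python3 -c "
from h import *
st=rep(); print(st['position'])"
```

```text
t 19.13 box xy [  78.22 -269.48] z 37.34 F box [-3.87 -0.57 14.09] g 0.506 yaw 11.59 tilt 1.74
[ 0.53879119 -0.15076692  0.0373429 ]
```

Request:
arm_command(
  motion=[
    [[0,0,-1.8],[0,0,0],1],
    [[0,0,0],[0,0,0],1],
    [[0,0,0],[0,0,0],1],
    [[0,0,0],[0,0,0],0.35],
    [[0,0,0],[0,0,0],0.2],
    [[0,0,0],[0,0,0],0.2],
    [[0,0,0],[0,0,0],0.2],
  ],
)

```text
time: 19.72
position: [0.5376, -0.1508, 0.0366]
tool_rot: [3.124, 0.317, -0.05]
ft_force: [0.5, 0.5, 0.3]
grip_width: 0.72
```

```bash
python3 -c "
from h import *
st=rep(); print(st['position'])"
```

```text
t 19.72 box xy [  77.2  -270.04] z 36.56 F box [0.2  0.67 0.27] g 0.720 yaw 11.59 tilt 1.82
[ 0.53762833 -0.15084626  0.03656389]
```

Request:
arm_command(
  motion=[
    [[0,0,0],[0,0,0],0.1],
    [[0,0,-8],[0,0,0],0.1],
    [[0,0,-20],[0,0,0],0.1],
    [[0,0,-35],[0,0,0],0.1],
    [[0,0,-40],[0,0,0],0.1],
    [[-20,0,-40],[0,0,0],0.1],
    [[-35,0,-10],[0,0,0],0.1],
    [[-35,0,0],[0,0,0],0.1],
  ],
)

```text
time: 20.38
position: [0.4583, -0.1675, 0.1943]
tool_rot: [3.12, 0.321, -0.038]
ft_force: [-0.6, -0.8, -0.1]
grip_width: 0.898
```

Request:
arm_command(
  motion=[
    [[0,0,0],[0,0,0],0.1],
    [[0,0,0],[0,0,0],0.1],
    [[0,0,0],[0,0,0],0.1],
  ],
)

```text
time: 20.63
position: [0.4563, -0.1679, 0.1906]
tool_rot: [3.122, 0.317, -0.047]
ft_force: [-0.1, 0.2, 0.3]
grip_width: 0.903
```

```bash
python3 - <<'E'
import h
from h import *
h.BOX=np.array([.5313,-.1508]); h.YAW=np.radians(11.6)
st=rep(); c=cam("wrist",st); im,d=optics.get_image("wrist"); W=cloud(d,c); cv2.imwrite("pics/w14.png",im)
b=tobox(W)*1000; z=W[...,2]*1000
m=(z>38)&(abs(b[...,0])<70)&(abs(b[...,1])<60)
print("high",m.sum(),np.percentile(b[m],[1,50,99],axis=0).round(1).tolist(), z[m].max())
m=(z>26)&(z<60)&(abs(b[...,0])<70)&(abs(b[...,1])<60)
r=cv2.minAreaRect(b[m].astype(np.float32)); print(r)
im2,d2=optics.get_image("top"); W=cloud(d2,cam("top")); b=tobox(W)*1000; z=W[...,2]*1000
m=(z>14)&(z<70)&(abs(b[...,0])<75)&(abs(b[...,1])<60); print("top",m.sum(),np.percentile(b[m],[1,50,99],axis=0).round(1).tolist())
mm=m&(z>32); q=b[mm]; A=np.c_[q,np.ones(len(q))]; print(np.percentile(q,[2,50,98],axis=0).round(1).tolist(), np.degrees(np.arctan(np.linalg.lstsq(A,z[mm],rcond=None)[0][:2])))
cv2.imwrite("pics/t14.png",cv2.resize(im2[150:350,130:510],None,fx=2,fy=2))
E
```

```text
t 20.63 box xy [-76.86  -1.67] z 190.65 F box [-0.02  0.21  0.27] g 0.903 yaw 11.58 tilt 1.71
high 92566 [[-67.9, -58.4], [-49.0, -1.0], [-37.3, 58.4]] 296.05960723763644
((-7.444435119628906, -2.378864288330078), (63.89078903198242, 90.07862091064453), 89.9678955078125)
top 882 [[-42.1, -31.8], [-2.0, 1.3], [41.0, 30.9]]
[[-41.6, -21.8], [-5.7, 0.7], [25.1, 20.2]] [-4.03656875  1.20635175]
```

View pics/w14.png

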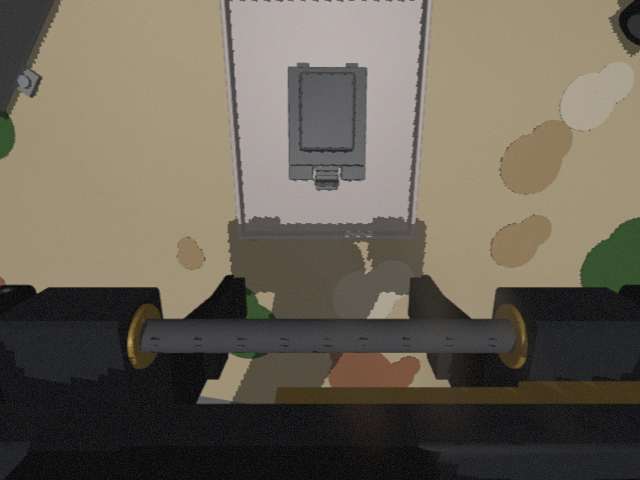

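View pics/t14.png

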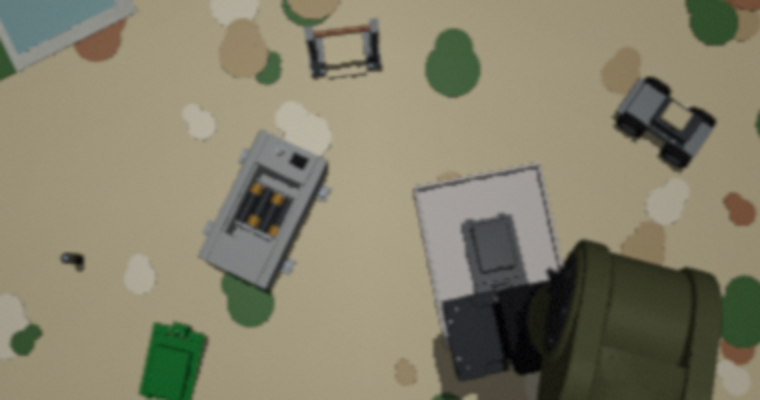

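```bash
python3 - <<'E'
import h
from h import *
h.BOX=np.array([.5313,-.1508]); h.YAW=np.radians(11.6)
st=ctrl.get_state(); c=cam("wrist",st); im,d=optics.get_image("wrist"); W=cloud(d,c)
m=np.zeros((480,640),bool); m[80:145,305:350]=True; m&=d>0
b=tobox(W)[m]*1000; z=W[...,2][m]*1000; k=np.linalg.lstsq(np.c_[b,np.ones(len(b))],z,rcond=None)[0]
print(np.degrees(np.arctan(k[:2])),"crown mid",b.mean(0),z.mean())
print(ctrl.close_job())
E
```

```text
[-10.00551202   0.03320805] crown mid [ 8.69174204 -1.45381779] 31.900289355327317
the job is handed in; nothing more can be done
None
```

The cover is off the box and lies outside face up in the white tray. I have handed the job in; the hand-in gives no verdict.

**Opening:**
- I found the thumb piece by touch and pressed it in about 7 mm. The highest push I read along the press direction was about 10.7 N, against the 15 N crack limit.
- I eased the tab end up to about 10° and let the tab go. The cover stayed ajar by itself at about 8°.

**Taking it off:**
- I gripped the crown with 20 N, tilted the cover to about 16° and drew it out 10 mm towards the tab side. Then I lifted it clear.
- Box-side forces that I read stayed under 3 N.

**Laying it down:**
- I lowered the cover until it touched the tray floor. Pressing it down briefly reached about 14 N, so I eased off before opening the jaws.

**Last checks (wrist camera):**
- The cover leans 10.0° (0.17 rad), as expected for it at rest, and the crown's mid height is about 32 mm, which also fits.
- Its middle is within about 8 mm of the tray's middle. The wrist view put it about 7 mm off and the top view about 1 mm; both are well inside the limits.
- The gripper was clear, with no force reading above noise.
- The top picture shows the gate, rover and spare battery where they were. I judged that by eye and did not measure it.
- A tilt fit from the top camera gave 4° instead of 10°. It mixed plate and crown points, so I did not rely on it.

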